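# Calibration weight held over the balance pan

## Robot

A 6-joint arm with a two-finger parallel gripper is mounted at the origin on the work surface. World frame = base frame: x ahead of the robot, y to its left, z up, the work surface at z = 0. Lengths are in m, angles in rad, forces in N, time in s.
With the tool pointing down it reaches from about 0.35 to 0.775 m from the base axis. Payload 5.5 kg.
Tool frame: the origin (TCP) lies midway between the tips of the shut fingers; the grasp point (between the pads) lies grip_point_offset behind it (grip_point_offset is the distance from the TCP to the grasp point, in m); z points along the fingers, y is the direction in which the jaws open and shut (so a half turn about z gives the same grasp; the last joint's range is limited). The gripper opens to 85 mm and grips with 20 to 120 N. Pads are 22 mm wide; open, the fingers measure 114 mm over their backs; the gripper's body (76 mm by 85 mm) begins 54 mm behind the grasp point. The pads swing forward as they close: fully open they stand 13 mm farther back than shut.
Start: joints at [-1.401, 0.313, 0.046, 1.304, 0, 1.431], TCP at [0.175, -0.548, 0.231] pointing down, gripper open.
Joint ranges: [-2.76, 2.76], [-0.86, 1.69], [-1.03, 1.26], [-2.2, 2.34], [-1.47, 1.5], [-3.14, 3.14]. Speed limits (rad/s): [2.57, 2.57, 3.14, 3.14, 3.14, 3.14].

## Interface

Orientations are given as a unit quaternion [w, x, y, z].
In Python, from workcell import * gives the robot as it stands.
- The arm moves only by the tool send_rows, never from a script. Its argument "series" is one flat list of numbers, 7 for each row, row after row: the shift along the tool's x, y, z in cm, then the turn, a rotation vector about the tool's x, y, z in degrees, then the opening, from 0 (shut) to 1 (fully open). A call has 1 to 10 rows; each row is the pose to reach, as a shift and turn from the pose commanded when the call began, along the tool's axes at that moment; what a row does not reach only later rows make up. A row lasts 1/12 s, in which the tool goes at most 41.7 mm and 7.16 degrees, less where a joint would pass 70% of its speed; a pose out of reach is approached as far as the arm can. A call with a gripper value outside its range is refused whole. The fingers move at their own pace and stop on an object; "newtons" is the grip in N (left out, the last holds). Time passes only in rows, so rows that repeat a pose let the fingers close. It gives the time, the measured TCP pose, the force and the opening at its end, in the units of the state.
- get_state(): the state, without advancing time (a new reading comes with each control period).
- read_camera(name): name is "side" or "top"; returns the picture (384x512x3 uint8, blue, green, red); there is no depth.
- camera_info(name): a dict with "K" (3x3 intrinsics, pixels), "xyz" and "attitude" of the camera in the world. Camera axes: x right, y down, z forward; pixel columns grow to the right and rows downward; lengths in m; the calibration is good to about 2 mm. A picture is of the moment at which its call begins. camera_info takes no time and is no camera call.
- hand_in(): hands the job in, once; it reports no verdict.
Trained networks look in the newest picture that a camera, given by its name, has taken for a name from the list of things; names that differ only in an ending like _2 or _b are one class to them, and where a whole thing is asked for, a point or a joint stands for the part that bears it (a point fixed in the world has none). Each returns a list of dicts, best first, with "p" (0 to 1); they miss things now and then, are a little off and sometimes report something else, mostly with a low value. They report only what shows in the picture. A call takes as long as a camera call.
- silhouettes(camera, label): "pixels" (384x512 bool, what is visible of it) and "box" ([left, top, width, height] in pixels, round what is visible of it).
The state is a dict: "clock": time; "joint_pos": joint angles; "qvel": joint speeds; "tau": joint torques, N m; "tcp_pos": TCP position; "orientation": TCP orientation; "wrist_force": force on the tool from outside, world axes, zero at the start; "ft_torque": the same for the moment, N m; "finger_gap": finger opening in m.
Only numpy, scipy, OpenCV 4.12 (cv2) and the standard library are available. Lean on these libraries where they do the work, as an engineer would, in place of code of your own. Each camera call takes 0.05 s, during which the arm holds its last target. There are 200 camera calls.

## Task

Pull the drawer of the low cabinet wide open by its bar handle and leave it open, then lift out the larger of the two steel weights and carry it over the glassware and over the rim of the balance's glass draught shield. Finish while still holding the weight: upright, centred over the weighing pan, at rest and hovering about one centimetre above the pan, so that the balance can be zeroed before the weight is set down. Nothing may touch the balance at any time, the smaller weight stays standing in the drawer, and the glassware stays where it stands.

Things in the scene. Friction and masses are not known exactly. Their poses are not given: they have to be found in the camera images.
- drawer (a joint): slide of the cabinet's only drawer (m): 0 shut, 0.16 fully open (a hard stop); it starts shut or up to 0.02 open, moves with about 2 N of friction plus light damping and stays where it is left
- drawer_handle (a point): middle of the drawer's level round steel bar handle, 10 mm thick, 130 mm long along its y; centre line 45 mm before the drawer front, 60 mm above the bench. The drawer opens along this frame's -x; z up. White cabinet, fixed, 260 mm deep, 280 wide, 92 high; drawer front 12 mm thick, top 86 mm above the bench. Cabinet and balance stand on opposite sides, either way round
- drawer_floor (a point): centre of the drawer's inner floor, 16 mm above the bench, moving with the drawer; axes as the handle's. Inside 219 mm (x) by 238 mm (y); side and back walls reach 40 mm above the floor, the front 70 mm; the front's inner face lies 112 mm from this point along -x
- weight_large_mid (a point): centre (half-way up) of the larger weight: stainless steel, about 480 g, 56 mm high, loose on the drawer floor; body 42 mm across and 37 mm high, then a narrow neck and a 28 mm knob; underside 28 mm below this point; z up. It stands in the front half of the drawer, left or right, beside the smaller one; opening the drawer gently carries both along
- weight_small_mid (a point): centre (half-way up) of the smaller weight: same shape and steel, 26 mm across, 38 mm high, 100 g, on the drawer floor about 90 to 130 mm beside the larger; the underside lies 19 mm below this point; z up. To be left standing in the drawer
- pan (a point): centre of the top face of the balance's round steel pan, 90 mm across, 85 mm above the bench; z up, x away from the display. Around it a fixed round glass wall (draught shield), inside 152 mm, outside 162 mm across, rim 35 mm above the pan, open at the top. Balance: fixed, white, 300 by 200 mm, 70 mm high (76 at the display), from 170 mm before the pan centre to 130 mm beyond it
- bottle_mid (a point): middle of a loose capped amber bottle, 60 mm across, 150 mm high (this point 75 mm up), one of three in a row between the cabinet and the balance
- flask_mid (a point): middle of a loose conical glass flask, 80 mm across the base, 122 mm high (this point 61 mm up), in the same row
- reagent_mid (a point): middle of a loose stoppered green glass bottle, 64 mm across, 124 mm high (this point 62 mm up), in the same row

How it is judged:
On the way, in this order (a step that is already met when the one before it is completed fails the run):
1. the drawer is pulled open by at least 100 mm (value of joint drawer above 0.1 m), for 0.2 s.
2. the larger weight is lifted clear of the drawer in the fingers, its middle more than 130 mm above the work surface (height (world z) of weight_large_mid above 0.13 m and contact force between the fingers and weight_large above 1 N), for 0.2 s.
At the end, for the whole second after the job is handed in: Larger weight held at rest in the fingers, upright (0.12 rad), centred over the pan (10 mm), underside 3 to 20 mm above it, balance untouched; drawer still over 80 mm open, smaller weight standing in it (0.2 rad), each glass piece within 20 mm of its start (horizontal distance between weight_large_mid and pan below 0.01 m and z of weight_large_mid in the frame of pan between 0.031 and 0.048 m and angle between weight_large_mid's own z axis and vertical below 0.12 rad and contact force between the fingers and weight_large above 1 N and contact force between weight_large and balance below 0.1 N and linear speed of weight_large below 0.02 m/s and value of joint drawer above 0.08 m and angle between weight_small_mid's own z axis and vertical below 0.2 rad and height (world z) of weight_small_mid below 0.045 m and horizontal distance between weight_small_mid and drawer_floor below 0.16 m and distance of each of bottle_mid, flask_mid, reagent_mid from where it was at the start of the episode below 0.02 m); the arm keeps its last pose, push and grip.
It fails at once if something touches the balance (more than 1 N) (contact force between balance and anything else above 1 N).
It fails at once if a piece of glassware is shifted by more than 30 mm or toppled (distance of any of bottle_mid, flask_mid, reagent_mid from where it was at the start of the episode above 0.03 m or angle between any of bottle_mid, flask_mid, reagent_mid's own z axis and vertical above 0.5 rad).
It also fails if it takes over 64 s, if anything falls off the work surface, if the arm or the gripper's body presses on something with over 40 N, if the wrist force passes 120 N, or if a joint passes its speed limit or range.

## Working session

There is one attempt and no reset: what is moved stays moved. The work goes in short steps, Python scripts to look and compute and a tool call to move; the robot and the scene stay as the last step left them, time stands still between calls to the robot, and variables do not carry over. Pictures are saved under pics/ and viewed, about 8 in all and at most 12, crops included, and the job is handed in when it is done.

Besides the shell and the picture viewer there is one more tool, called after ">>>" as name(argument=value, ...), one argument or row to a line, values as JSON. send_rows: Moves the arm, as the interface text tells. Its arguments: {"type":"object","properties":{"series":{"type":"array"},"newtons":{"type":"number"}},"required":["series"]}

```bash
ls; mkdir -p pics
python3 - <<'E'
from workcell import *
import cv2
s=get_state(); print(s)
for c in("side","top"):
    im=read_camera(c); cv2.imwrite(f"pics/{c}0.png",im); print(c,camera_info(c))
E
```

```text
pics
{'clock': 0.0, 'joint_pos': array([-1.40060912e+00,  3.13988616e-01,  4.49889174e-02,  1.30356110e+00,
        4.06875513e-06,  1.43121268e+00]), 'qvel': array([-0.00022001, -0.0006328 ,  0.00082354, -0.00015258, -0.00082944,
       -0.00170026]), 'tau': array([-4.48909332e-04, -4.80628395e+01,  2.98530668e+01,  1.95503508e-02,
       -1.10545359e-04, -3.03829793e-06]), 'tcp_pos': array([ 0.17520056, -0.54714503,  0.23041961]), 'orientation': array([-8.82165851e-04,  9.88028828e-01,  1.54266838e-01, -1.14651495e-05]), 'wrist_force': array([ 0.7056877 ,  0.90239959, -0.41028252]), 'ft_torque': array([ 0.08320359,  0.0098938 , -0.03689997]), 'finger_gap': 0.08535458114118964}
side {'K': array([[401.79856429,   0.        , 249.86267102],
       [  0.        , 401.79856429, 193.35661196],
       [  0.        ,   0.        ,   1.        ]]), 'xyz': array([ 0.37449987, -0.69729589,  0.91149326]), 'attitude': array([-0.35930241,  0.9189929 , -0.15453653,  0.04972207])}
top {'K': array([[390.55905164,   0.        , 257.25044362],
       [  0.        , 390.55905164, 193.97376152],
       [  0.        ,   0.        ,   1.        ]]), 'xyz': array([ 0.43105897, -0.00349576,  1.05612083]), 'attitude': array([-0.05450858,  0.70688005, -0.70292756,  0.05694078])}
```

View pics/top0.png

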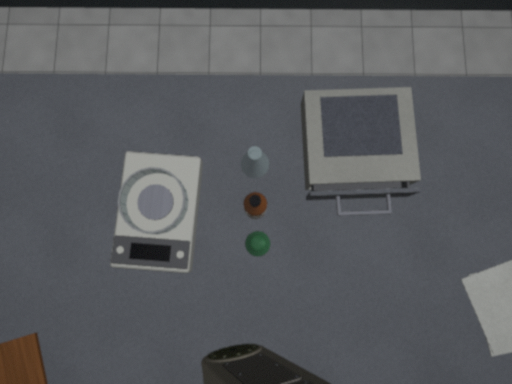

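View pics/side0.png

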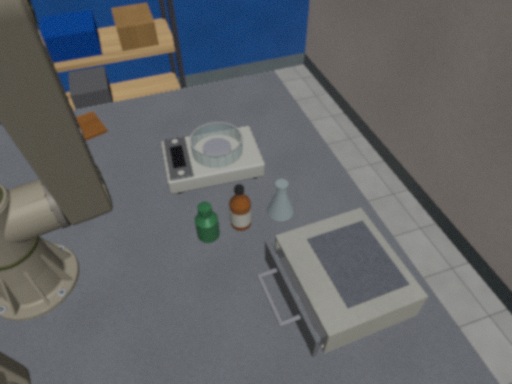

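The top view shows the balance on the left (pan centre ≈(156,202)), the row of glassware at columns 255, and the cabinet on the right. Its handle bar runs from (338,214) to (391,212). The side view agrees. Next I'll measure the bar and pan accurately.

Run:
```python
import workcell
from h import *
print([n for n in dir(workcell) if n[0]!='_'], getattr(workcell,'grip_point_offset',None))
a=cv2.imread("pics/top0.png");b=cv2.imread("pics/side0.png")
A=cv2.resize(a[175:225,295:430],None,fx=5.8,fy=5.8,interpolation=cv2.INTER_CUBIC)
B=cv2.resize(b[235:360,250:340],None,fx=2.4,fy=2.4,interpolation=cv2.INTER_CUBIC)
C=cv2.resize(a[155:245,110:205],None,fx=3,fy=3,interpolation=cv2.INTER_CUBIC)
D=np.zeros((300,783,3),np.uint8); D[:B.shape[0],:B.shape[1]]=B; D[:C.shape[0],260:260+C.shape[1]]=C
cv2.imwrite("pics/crop1.png",np.vstack([A,D]) if A.shape[1]==783 else (print(A.shape),A)[1])
```

```text
['MotionError', 'camera_info', 'get_state', 'grip_point_offset', 'hand_in', 'read_camera', 'silhouettes'] 0.0187
```

View pics/crop1.png

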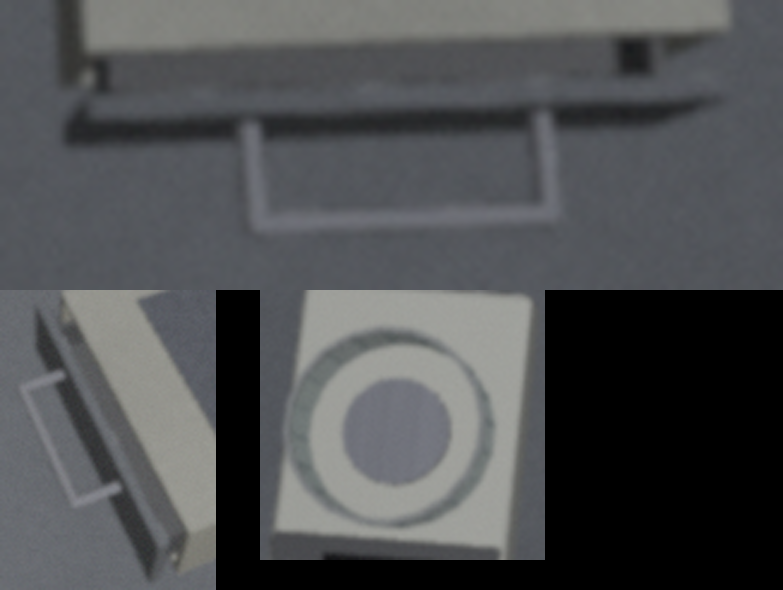

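The crop shows the bar ends at about (339,213) and (390.5,211.4) in the top view, and at (260,274) and (281.5,322) in the side view. The pan disc is centred at ≈(155.7,202).

Run:
```python
from h import *
L=ray("top",338.8,212.7,.06);Rr=ray("top",390.4,211.2,.06)
print("bar",L,Rr,(L+Rr)/2,np.linalg.norm(L-Rr),np.degrees(np.arctan2(*(Rr-L)[[0,1]])))
L=ray("side",260,274.2,.06);Rr=ray("side",281.3,322,.06)
print("bar side",L,Rr,(L+Rr)/2,np.linalg.norm(L-Rr),np.degrees(np.arctan2(*(Rr-L)[[0,1]])))
a=cv2.imread("pics/top0.png").astype(int)
m=((a[...,0]-a[...,1]>=0)&(a.sum(2)>250)).astype(np.uint8); w=np.zeros_like(m); w[175:232,130:182]=m[175:232,130:182]
w=cv2.morphologyEx(w,cv2.MORPH_OPEN,np.ones((3,3),np.uint8))
n,l,s,c=cv2.connectedComponentsWithStats(w); k=1+s[1:,4].argmax(); print("pan top",s[k],c[k],ray("top",*c[k],.085))
a=cv2.imread("pics/side0.png").astype(int); m=((a[...,0]-a[...,1]>=2)&(a.sum(2)>200)).astype(np.uint8); w=np.zeros_like(m); w[130:172,192:243]=m[130:172,192:243]
w=cv2.morphologyEx(w,cv2.MORPH_OPEN,np.ones((3,3),np.uint8))
n,l,s,c=cv2.connectedComponentsWithStats(w); k=1+s[1:,4].argmax(); print("pan side",s[k],c[k],ray("side",*c[k],.085))
```

```text
bar [ 0.54214994 -0.2159507   0.06      ] [ 0.54678117 -0.34867279  0.06      ] [ 0.54446555 -0.28231174  0.06      ] 0.13280287280346834 178.00152029512554
bar side [ 0.54647077 -0.21241179  0.06      ] [ 0.55024423 -0.34252373  0.06      ] [ 0.5483575  -0.27746776  0.06      ] 0.13016664957487917 178.33879556539176
pan top [ 137  184   37   36 1026] [154.94444444 201.54093567] [0.56484235 0.24999092 0.085     ]
pan side [203 138  27  18 388] [216.31443299 146.53350515] [0.5662213  0.25023092 0.085     ]
```

```bash
cat >> h.py <<'E'
def go(p,yaw):
    """shift (cm) in tool axes and turn (deg) to TCP p, tool down, tool-x yaw deg"""
    s=get_state(); M=rot(s["orientation"]); y=np.radians(yaw)
    T=np.array([[np.cos(y),np.sin(y),0],[np.sin(y),-np.cos(y),0],[0,0,-1]])
    print("t",round(s["clock"],2),"tcp",s["tcp_pos"].round(4),"yaw",np.degrees(np.arctan2(M[1,0],M[0,0])).round(2),"tilt",np.degrees(np.arccos(-M[2,2])).round(2),"gap",round(s["finger_gap"],4),"F",s["wrist_force"].round(1))
    print("shift cm",(M.T@(np.array(p)-s["tcp_pos"])*100).round(2),"turn",np.degrees(R.from_matrix(M.T@T).as_rotvec()).round(1))
E
python3 -c "
from h import *
go([.546,-.28,.2],91.8)"
```

```text
t 0.9 tcp [ 0.1753 -0.5477  0.2313] yaw 17.75 tilt 0.01 gap 0.0855 F [-0.1  0.6  0.5]
shift cm [ 43.47 -14.19   3.13] turn [  0.   0. -74.]
```

>>> send_rows(
  series=[43.5,-14.2,3.1,0,0,-74,0.42,43.5,-14.2,3.1,0,0,-74,0.42,43.5,-14.2,3.1,0,0,-74,0.42,43.5,-14.2,3.1,0,0,-74,0.42,43.5,-14.2,3.1,0,0,-74,0.42,43.5,-14.2,3.1,0,0,-74,0.42,43.5,-14.2,3.1,0,0,-74,0.42,43.5,-14.2,3.1,0,0,-74,0.42,43.5,-14.2,3.1,0,0,-74,0.42,43.5,-14.2,3.1,0,0,-74,0.42],
)

```text
clock: 1.73
tcp_pos: [0.5139, -0.3028, 0.2032]
orientation: [0.0, 0.709, 0.705, -0.0]
wrist_force: [0.0, -1.2, 0.4]
finger_gap: 0.0358
```

```bash
python3 -c "
from h import *
go([.546,-.28,.043],91.8)"
```

```text
t 1.73 tcp [ 0.5139 -0.3028  0.2032] yaw 89.73 tilt 0.04 gap 0.0358 F [ 0.  -1.2  0.4]
shift cm [ 2.31  3.2  16.02] turn [ 0.   0.  -2.1]
```

>>> send_rows(
  series=[2.3,3.2,5,0,0,-2,0.42,2.3,3.2,5,0,0,-2,0.42,2.3,3.2,5,0,0,-2,0.42,2.3,3.2,5,0,0,-2,0.42],
)

```text
clock: 2.07
tcp_pos: [0.5442, -0.2805, 0.1519]
orientation: [-0.002, 0.698, 0.716, -0.0]
wrist_force: [-0.0, -0.8, 0.1]
finger_gap: 0.0362
```

```bash
python3 -c "
from h import *
go([.546,-.28,.043],91.8)"
```

```text
t 2.07 tcp [ 0.5442 -0.2805  0.1519] yaw 91.47 tilt 0.18 gap 0.0362 F [-0.  -0.8  0.1]
shift cm [ 0.03  0.22 10.89] turn [-0.2 -0.1 -0.3]
```

Everything lines up, so I'll descend over the bar.

>>> send_rows(
  series=[0,0.2,3.5,0,0,0,0.42,0,0.2,6,0,0,0,0.42,0,0.2,8,0,0,0,0.42,0,0.2,9.5,0,0,0,0.42,0,0.2,10.9,0,0,0,0.42,0,0.2,10.9,0,0,0,0.42,0,0.2,10.9,0,0,0,0.42],
)

```text
clock: 2.65
tcp_pos: [0.546, -0.2829, 0.0451]
orientation: [0.0, 0.699, 0.715, -0.0]
wrist_force: [0.2, -0.2, 0.5]
finger_gap: 0.0357
```

>>> send_rows(
  series=[0,0,0,0,0,0,0.05,0,0,0,0,0,0,0.05,0,0,0,0,0,0,0.05,0,0,0,0,0,0,0.05],
  newtons=40,
)

```text
clock: 2.98
tcp_pos: [0.5474, -0.2829, 0.0461]
orientation: [0.002, 0.699, 0.715, -0.0]
wrist_force: [-1.6, -1.6, 6.1]
finger_gap: 0.0082
```

```bash
python3 -c "
from h import *
go([.546-.15,-.28-.0045,.043],91.8)
cv2.imwrite('pics/side1.png',read_camera('side')[200:384,180:420].repeat(3,0).repeat(3,1))"
```

```text
t 2.98 tcp [ 0.5474 -0.2829  0.0461] yaw 91.36 tilt 0.2 gap 0.0082 F [-1.6 -1.6  6.1]
shift cm [  0.2  -15.14   0.28] turn [ 0.1  0.2 -0.4]
```

View pics/side1.png

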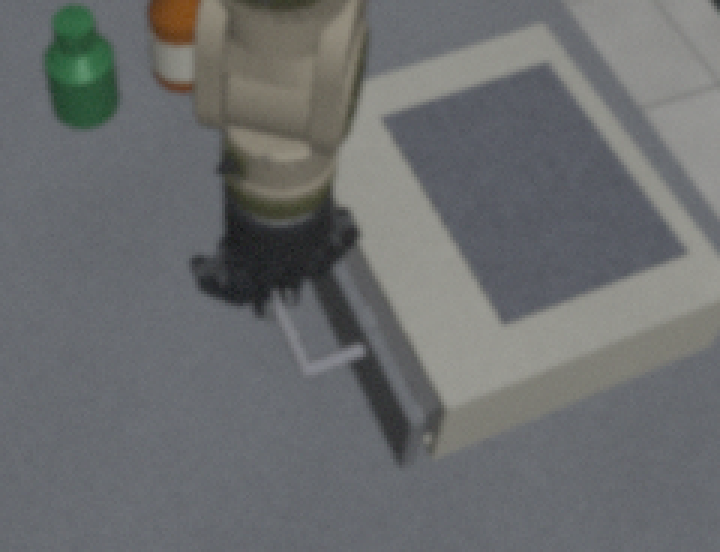

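The picture shows the fingers around the bar, near (275,300) in the crop. I'll pull gently, ramping up and down.

>>> send_rows(
  series=[0,-0.3,0,0,0,0,0.05,0,-0.8,0,0,0,0,0.05,0,-1.5,0,0,0,0,0.05,0,-2.4,0,0,0,0,0.05,0,-3.4,0,0,0,0,0.05,0.1,-4.5,0,0,0,0,0.05,0.1,-5.6,0,0,0,0,0.05,0.1,-6.7,0,0,0,0,0.05,0.1,-7.8,0,0,0,0,0.05,0.1,-8.9,0,0,0,0,0.05],
)

```text
clock: 3.87
tcp_pos: [0.4596, -0.2865, 0.0461]
orientation: [0.004, 0.699, 0.715, -0.001]
wrist_force: [3.2, -9.0, 3.4]
finger_gap: 0.0085
```

>>> send_rows(
  series=[0,-1.0,0,0,0,0,0.05,0,-2.0,0,0,0,0,0.05,0,-2.9,0,0,0,0,0.05,0,-3.7,0,0,0,0,0.05,0,-4.3,0,0,0,0,0.05,0,-4.7,0,0,0,0,0.05,0,-4.9,0,0,0,0,0.05,0,-4.9,0,0,0,0,0.05,0,-4.9,0,0,0,0,0.05],
)

```text
clock: 4.62
tcp_pos: [0.4101, -0.2885, 0.0461]
orientation: [0.004, 0.699, 0.715, -0.002]
wrist_force: [-1.5, -10.4, 3.4]
finger_gap: 0.0088
```

>>> send_rows(
  series=[0,0,0,0,0,0,0.45,0,0,0,0,0,0,0.45,0,0,0,0,0,0,0.45,0,0,-3,0,0,0,0.45,0,0,-7,0,0,0,0.45,0,0,-11,0,0,0,0.45,0,0,-15,0,0,0,0.45,0,0,-18,0,0,0,0.45,0,0,-18,0,0,0,0.45],
)

```text
clock: 5.37
tcp_pos: [0.4108, -0.2855, 0.2305]
orientation: [0.005, 0.698, 0.716, 0.0]
wrist_force: [1.3, -0.6, -0.3]
finger_gap: 0.0384
```

>>> send_rows(
  series=[-24,-21,0,0,0,0,1,-24,-21,0,0,0,0,1,-24,-21,0,0,0,0,1,-24,-21,0,0,0,0,1,-24,-21,0,0,0,0,1,-24,-21,0,0,0,0,1,-24,-21,0,0,0,0,1,-24,-21,0,0,0,0,1,-24,-21,0,0,0,0,1,-24,-21,0,0,0,0,1],
)

```text
clock: 6.2
tcp_pos: [0.2032, -0.5289, 0.2225]
orientation: [-0.001, 0.7, 0.715, 0.001]
wrist_force: [-0.2, 0.1, 0.2]
finger_gap: 0.0853
```

Run:
```python
from h import *
a=read_camera("top"); b=read_camera("side"); cv2.imwrite("pics/t2.png",a); cv2.imwrite("pics/s2.png",b)
go([.2,-.5,.23],90)
A=cv2.resize(a[120:280,290:440],None,fx=2.6,fy=2.6,interpolation=cv2.INTER_CUBIC)
B=cv2.resize(b[210:370,200:350],None,fx=2.6,fy=2.6,interpolation=cv2.INTER_CUBIC)
cv2.imwrite("pics/c2.png",np.hstack([A,B]))
for n,z in [("weight_large_mid",.044),("weight_small_mid",.035),("drawer_handle",.06)]:
  for c in("top","side"):
    for r in silhouettes(c,n)[:2]:
        ys,xs=np.nonzero(r["pixels"]); cx,cy=xs.mean(),ys.mean()
        print(n,c,round(r["p"],2),r["box"],len(xs),round(cx,1),round(cy,1),ray(c,cx,cy,z).round(4))
```

```text
t 6.3 tcp [ 0.2047 -0.5276  0.2232] yaw 91.39 tilt 0.14 gap 0.085 F [0.1 0.6 0.5]
shift cm [ 2.77 -0.41 -0.67] turn [-0.  -0.1  1.4]
weight_large_mid top 0.74 [332.5, 205.2, 19.8, 16.9] 203 340.9 213.1 [ 0.543  -0.2247  0.044 ]
weight_large_mid side 0.61 [250.4, 270.8, 16.4, 23.5] 328 260.0 284.0 [ 0.5405 -0.2288  0.044 ]
weight_small_mid top 0.39 [374.9, 211.4, 12.7, 6.3] 87 380.3 213.7 [ 0.5429 -0.3304  0.035 ]
weight_small_mid side 0.63 [273.5, 317.8, 11.6, 15.0] 122 276.1 324.5 [ 0.5421 -0.3337  0.035 ]
drawer_handle top 0.79 [308.0, 180.1, 117.7, 86.8] 6662 363.5 217.8 [ 0.5293 -0.2789  0.06  ]
drawer_handle side 0.77 [201.2, 245.2, 124.2, 136.4] 8266 266.3 310.5 [ 0.5283 -0.306   0.06  ]
drawer_handle side 0.5 [265.2, 179.4, 28.1, 43.5] 724 279.8 203.1 [ 0.6757 -0.0155  0.06  ]
```

View pics/c2.png

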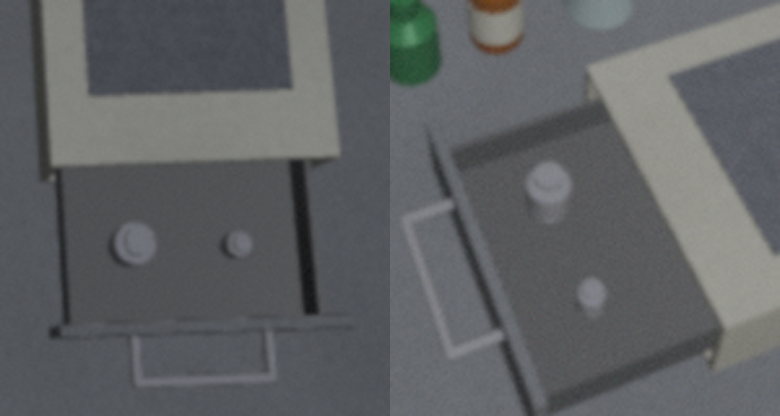

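The crop shows both weights standing in the open drawer: the large one at crop (135,243), the small one at (238,243). The two views agree to about 4 mm. I'll grip the large one with the jaws along y, which gives the most clearance from the cabinet front.

Run:
```python
from h import *
print("cab edge",ray("top",342,181.5,.092),"handle",ray("top",290+205/2.6,120+380/2.6,.06))
# knob/body top circles
print(ray("top",341.6,213.2,.053),ray("top",290+136/2.6-.3,120+240/2.6-.3,.072), ray("side",200+(550-390)/2.6-.3,210+178/2.6-.3,.072))
go([.542,-.2265,.223],181.8)
```

```text
cab edge [ 0.61748    -0.21934917  0.092     ] handle [ 0.40764724 -0.28775987  0.06      ]
[ 0.54167414 -0.22464532  0.053     ] [ 0.5426222  -0.22157795  0.072     ] [ 0.54320184 -0.23036516  0.072     ]
t 6.6 tcp [ 0.2053 -0.5282  0.2244] yaw 91.46 tilt 0.02 gap 0.0854 F [ 0.1 -0.2 -0.2]
shift cm [29.3  34.43  0.14] turn [ -0.    0.  -90.3]
```

>>> send_rows(
  series=[29.3,34.4,0,0,0,-90,0.75,29.3,34.4,0,0,0,-90,0.75,29.3,34.4,0,0,0,-90,0.75,29.3,34.4,0,0,0,-90,0.75,29.3,34.4,0,0,0,-90,0.75,29.3,34.4,0,0,0,-90,0.75,29.3,34.4,0,0,0,-90,0.75,29.3,34.4,0,0,0,-90,0.75,29.3,34.4,0,0,0,-90,0.75,29.3,34.4,0,0,0,-90,0.75],
)

```text
clock: 7.43
tcp_pos: [0.5165, -0.249, 0.2246]
orientation: [0.0, 0.144, 0.99, -0.0]
wrist_force: [0.4, -0.8, -0.1]
finger_gap: 0.064
```

```bash
python3 -c "
from h import *
go([.542,-.226,.13],181.8)"
```

```text
t 7.43 tcp [ 0.5165 -0.249   0.2246] yaw 163.4 tilt 0.06 gap 0.064 F [ 0.4 -0.8 -0.1]
shift cm [-1.78  2.93  9.46] turn [ -0.    0.  -18.4]
```

>>> send_rows(
  series=[-1.8,2.9,4,0,0,-18,0.75,-1.8,2.9,9,0,0,-18,0.75,-1.8,2.9,9,0,0,-18,0.75,-1.8,2.9,9,0,0,-18,0.75,-1.8,2.9,9,0,0,-18,0.75,-1.8,2.9,9,0,0,-18,0.75],
)

```text
clock: 7.93
tcp_pos: [0.5415, -0.2293, 0.1359]
orientation: [0.001, -0.008, 1.0, -0.001]
wrist_force: [-0.9, -0.3, 0.0]
finger_gap: 0.064
```

```bash
python3 -c "
from h import *
go([.542,-.226,.024],181.8)"
```

```text
t 7.93 tcp [ 0.5415 -0.2293  0.1359] yaw -179.11 tilt 0.14 gap 0.064 F [-0.9 -0.3  0. ]
shift cm [-0.03  0.34 11.19] turn [-0.1  0.1 -0.9]
```

>>> send_rows(
  series=[0,0.3,3,0,0,-0.9,0.75,0,0.3,5.5,0,0,-0.9,0.75,0,0.3,7.5,0,0,-0.9,0.75,0,0.3,9.2,0,0,-0.9,0.75,0,0.3,10.5,0,0,-0.9,0.75,0,0.3,11.2,0,0,-0.9,0.75,0,0.3,11.2,0,0,-0.9,0.75,0,0.3,11.2,0,0,-0.9,0.75,0,0.3,11.2,0,0,-0.9,0.75],
)

```text
clock: 8.68
tcp_pos: [0.5419, -0.2267, 0.024]
orientation: [0.001, -0.016, 1.0, -0.001]
wrist_force: [-0.2, 0.4, 0.6]
finger_gap: 0.0641
```

>>> send_rows(
  series=[0,0,0,0,0,0,0.35,0,0,0,0,0,0,0.35,0,0,0,0,0,0,0.35,0,0,0,0,0,0,0.35,0,0,0,0,0,0,0.35,0,0,0,0,0,0,0.35],
  newtons=50,
)

```text
clock: 9.18
tcp_pos: [0.5416, -0.2258, 0.0236]
orientation: [0.001, -0.017, 1.0, -0.0]
wrist_force: [0.0, 2.0, 6.5]
finger_gap: 0.0403
```

```bash
python3 -c "
from h import *
go([.542,-.226,.27],181.8); print(get_state()['joint_pos'])"
```

```text
t 9.18 tcp [ 0.5416 -0.2258  0.0236] yaw -178.09 tilt 0.13 gap 0.0403 F [0.  2.  6.5]
shift cm [ -0.09  -0.04 -24.64] turn [-0.   0.1  0.1]
[-5.32005369e-01  4.74746951e-01 -2.50540218e-01  8.43386603e-01
  5.97810754e-04 -5.65302738e-01]
```

>>> send_rows(
  series=[0,0,-0.5,0,0,0,0.35,0,0,-1.5,0,0,0,0.35,0,0,-3,0,0,0,0.35,0,0,-5,0,0,0,0.35,0,0,-7.5,0,0,0,0.35,0,0,-10,0,0,0,0.35,0,0,-12.5,0,0,0,0.35,0,0,-15,0,0,0,0.35,0,0,-17,0,0,0,0.35,0,0,-18,0,0,0,0.35],
)

```text
clock: 10.02
tcp_pos: [0.5414, -0.2262, 0.2055]
orientation: [0.001, -0.016, 1.0, -0.001]
wrist_force: [0.7, -0.5, -3.3]
finger_gap: 0.0403
```

>>> send_rows(
  series=[0,0,-1.5,0,0,0,0.35,0,0,-3,0,0,0,0.35,0,0,-4.5,0,0,0,0.35,0,0,-5.5,0,0,0,0.35,0,0,-6,0,0,0,0.35,0,0,-6,0,0,0,0.35,0,0,-6,0,0,0,0.35],
)

```text
clock: 10.6
tcp_pos: [0.5405, -0.2257, 0.2614]
orientation: [-0.0, -0.016, 1.0, 0.0]
wrist_force: [-0.6, 0.0, -4.9]
finger_gap: 0.0403
```

Run:
```python
from h import *
a=read_camera("top"); b=read_camera("side")
go([.5655,.25,.26],181.8)
s=get_state()["tcp_pos"]; print(proj("side",s),proj("top",s))
u,v=map(int,proj("side",s)); B=b[max(v-100,0):v+60,max(u-80,0):u+90]
print(max(u-80,0),max(v-100,0))
cv2.imwrite("pics/c3.png",np.hstack([cv2.resize(B,(510,480),interpolation=cv2.INTER_CUBIC)]))
```

```text
t 10.7 tcp [ 0.5402 -0.2255  0.2608] yaw -178.11 tilt 0.12 gap 0.0399 F [-0.6 -0.5 -4.4]
shift cm [-4.09 47.44  0.12] turn [ 0.1 -0.1  0.1]
[259.15224543 228.2973555 ] [363.97090205 202.94614207]
179 128
```

View pics/c3.png

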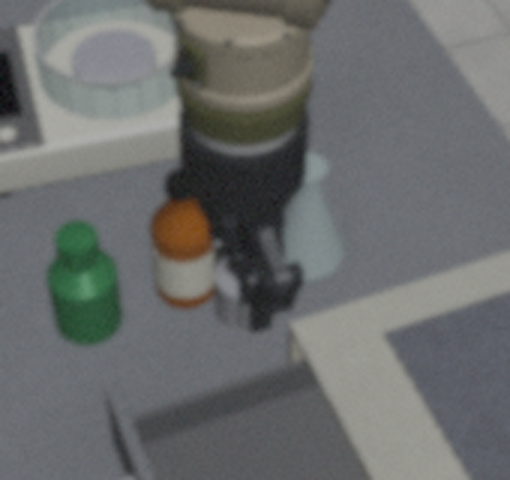

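>>> send_rows(
  series=[-0.1,0.5,0,0,0,0,0.35,-0.2,1.5,0,0,0,0,0.35,-0.3,3,0,0,0,0,0.35,-0.4,5,0,0,0,0,0.35,-0.6,7.5,0,0,0,0,0.35,-0.9,10.5,0,0,0,0,0.35,-1.2,13.5,0,0,0,0,0.35,-1.5,16.5,0,0,0,0,0.35,-1.7,19.5,0,0,0,0,0.35,-2,22.5,0,0,0,0,0.35],
)

```text
clock: 11.53
tcp_pos: [0.5524, 0.0028, 0.2622]
orientation: [-0.0, -0.017, 1.0, 0.0]
wrist_force: [0.0, -0.4, -4.1]
finger_gap: 0.0401
```

>>> send_rows(
  series=[-0.3,3,0,0,0,0,0.35,-0.6,6,0,0,0,0,0.35,-0.9,9,0,0,0,0,0.35,-1.2,12,0,0,0,0,0.35,-1.5,15,0,0,0,0,0.35,-1.7,18,0,0,0,0,0.35,-1.8,20.5,0,0,0,0,0.35,-2,22.5,0,0,0,0,0.35,-2,24,0,0,0,0,0.35,-2.1,24.9,0,0,0,0,0.35],
)

```text
clock: 12.37
tcp_pos: [0.5647, 0.2521, 0.2619]
orientation: [-0.0, -0.018, 1.0, 0.0]
wrist_force: [0.0, -0.1, -4.4]
finger_gap: 0.0401
```

>>> send_rows(
  series=[0,0,0,0,0,0,0.35,0,0,0,0,0,0,0.35,0,0,0,0,0,0,0.35,0,0,0,0,0,0,0.35],
)

```text
clock: 12.7
tcp_pos: [0.5662, 0.2482, 0.2622]
orientation: [-0.0, -0.016, 1.0, -0.0]
wrist_force: [-0.2, -0.4, -4.8]
finger_gap: 0.0401
```

Run:
```python
from h import *
a=read_camera("top"); b=read_camera("side")
go([.5655,.25,.2],181.8)
t=get_state()["tcp_pos"]; mid=t+[0,0,.0204]
print("expect mid px side",proj("side",mid),"top",proj("top",mid))
for c in("side","top"):
    for r in silhouettes(c,"weight_large_mid")[:2]:
        ys,xs=np.nonzero(r["pixels"]); print(c,round(r["p"],2),r["box"],xs.mean(),ys.mean())
u,v=map(int,proj("side",t)); u0,v0=max(u-50,0),max(v-50,0); B=b[v0:v0+100,u0:u0+100]; print(u0,v0)
cv2.imwrite("pics/c4.png",cv2.resize(B,(600,600),interpolation=cv2.INTER_CUBIC))
```

```text
t 12.8 tcp [0.5663 0.2482 0.2623] yaw -178.21 tilt 0.01 gap 0.04 F [-0.6 -0.1 -3.7]
shift cm [0.07 0.18 6.23] turn [-0.  0. -0.]
expect mid px side [210.72383955  92.58936277] top [130.77962743 187.26624829]
side 0.4 [202.2, 83.0, 15.3, 21.7] 208.44791666666666 96.48958333333333
top 0.56 [123.2, 191.5, 21.7, 6.5] 133.87234042553192 194.46808510638297
161 48
```

View pics/c4.png

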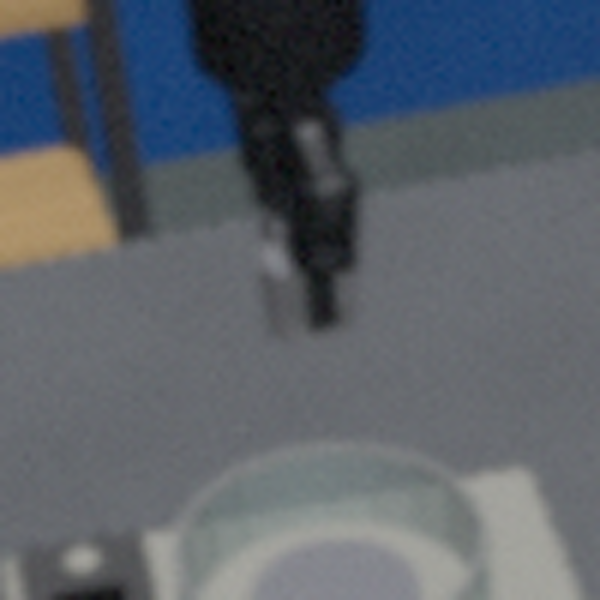

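Run:
```python
from h import *
t=get_state()["tcp_pos"]; a=np.linspace(0,2*np.pi,60)
P=[t+[.021*np.cos(q),.021*np.sin(q),.0204-.028+h] for q in a for h in(0,.037)]
for c in("side","top"):
    p=np.array([proj(c,x) for x in P]); print(c,p.min(0).round(1),p.max(0).round(1))
print(proj("side",t+[.01,0,0])-proj("side",t))
```

```text
side [202.8  85.5] [219.  105.5]
top [118.6 176.1] [145.  199.6]
[ 3.43938949 -0.71394534]
```

The silhouette matches the expected position of the held weight to within 1–2 px. I'll descend slowly into the shield.

>>> send_rows(
  series=[0.1,0.2,0.5,0,0,0,0.35,0.1,0.2,1.5,0,0,0,0.35,0.1,0.2,3,0,0,0,0.35,0.1,0.2,4.5,0,0,0,0.35,0.1,0.2,6,0,0,0,0.35,0.1,0.2,7.2,0,0,0,0.35,0.1,0.2,8,0,0,0,0.35,0.1,0.2,8.5,0,0,0,0.35,0.1,0.2,8.5,0,0,0,0.35,0.1,0.2,8.5,0,0,0,0.35],
)

```text
clock: 13.73
tcp_pos: [0.565, 0.2513, 0.1771]
orientation: [-0.0, -0.017, 1.0, -0.0]
wrist_force: [0.1, 0.6, -4.4]
finger_gap: 0.0399
```

```bash
python3 -c "
from h import *
go([.5655,.25,.1035],181.8)"
```

```text
t 13.73 tcp [0.565  0.2513 0.1771] yaw -178.11 tilt 0.01 gap 0.0399 F [ 0.1  0.6 -4.4]
shift cm [-0.05 -0.13  7.36] turn [-0.  -0.   0.1]
```

>>> send_rows(
  series=[0,-0.1,0.5,0,0,0,0.35,0,-0.1,1.5,0,0,0,0.35,0,-0.1,2.5,0,0,0,0.35,0,-0.1,3.5,0,0,0,0.35,0,-0.1,4.5,0,0,0,0.35,0,-0.1,5.5,0,0,0,0.35,0,-0.1,6.3,0,0,0,0.35,0,-0.1,6.9,0,0,0,0.35,0,-0.1,7.2,0,0,0,0.35,0,-0.1,7.3,0,0,0,0.35],
)

```text
clock: 14.57
tcp_pos: [0.5647, 0.2502, 0.1033]
orientation: [-0.001, -0.016, 1.0, -0.0]
wrist_force: [-0.5, -0.6, -5.2]
finger_gap: 0.0402
```

>>> send_rows(
  series=[0,0,0,0,0,0,0.35,0,0,0,0,0,0,0.35,0,0,0,0,0,0,0.35,0,0,0,0,0,0,0.35],
)

```text
clock: 14.9
tcp_pos: [0.5654, 0.2504, 0.1047]
orientation: [0.001, -0.017, 1.0, 0.0]
wrist_force: [-0.4, -1.0, -4.5]
finger_gap: 0.0398
```

Run:
```python
from h import *
a=read_camera("top"); b=read_camera("side")
go([.5655,.25,.1035],181.8)
t=get_state()["tcp_pos"]; an=np.linspace(0,2*np.pi,60)
P=[t+[.021*np.cos(q),.021*np.sin(q),-.0076+h] for q in an for h in(0,.037)]
for c in("side","top"):
    p=np.array([proj(c,x) for x in P]); print("exp",c,p.min(0).round(1),p.max(0).round(1))
    for r in silhouettes(c,"weight_large_mid")[:2]: print(c,round(r["p"],2),r["box"])
print("small",[(round(r["p"],2),r["box"]) for r in silhouettes("top","weight_small_mid")[:2]])
for n in("bottle_mid","flask_mid","reagent_mid"): print(n,[(round(r["p"],2),r["box"]) for r in silhouettes("side",n)[:1]])
A=cv2.resize(a[150:280,90:430],(800,306)); B=cv2.resize(b[90:200,150:300],(400,293),interpolation=cv2.INTER_CUBIC)
C=cv2.resize(b[230:380,200:405],(400,293))
cv2.imwrite("pics/c5.png",np.vstack([A,np.hstack([B,C])]))
```

```text
t 15.0 tcp [0.5652 0.2504 0.1045] yaw -178.11 tilt 0.04 gap 0.0401 F [-0.6  0.  -4.9]
shift cm [-0.02 -0.04  0.1 ] turn [0.  0.  0.1]
exp side [207.8 130. ] [222.4 148.1]
side 0.39 [211.3, 130.7, 1.7, 14.2]
exp top [140.7 189.9] [162.  209.1]
top 0.5 [150.7, 201.4, 9.7, 7.5]
small [(0.62, [245.6, 229.4, 27.6, 27.6]), (0.4, [374.7, 212.3, 12.5, 3.2])]
bottle_mid [(0.94, [231.1, 185.9, 20.5, 46.0])]
flask_mid [(0.88, [266.4, 177.1, 23.5, 45.1])]
reagent_mid [(0.9, [193.7, 201.9, 24.9, 43.6])]
```

View pics/c5.png

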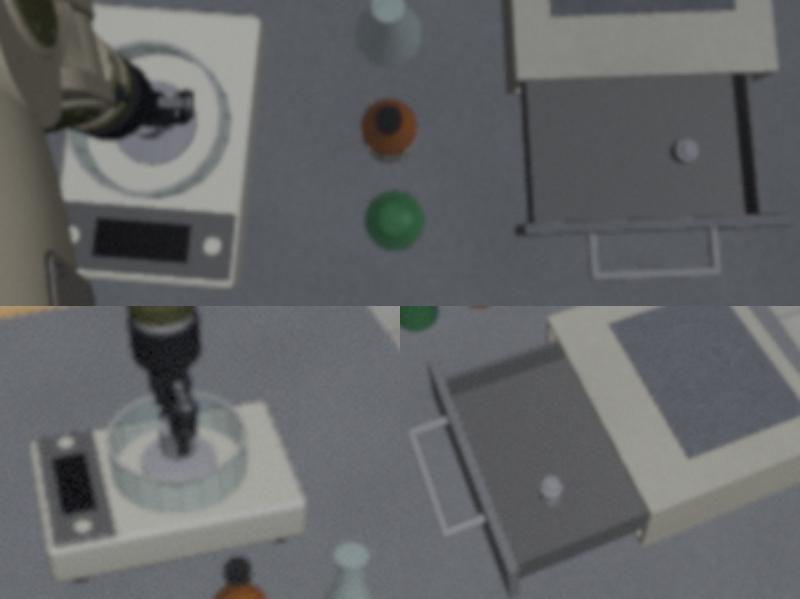

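The weight is inside the shield, over the pan and not touching it. The load is still about 4.8 N, the full weight. The drawer is open with the small weight standing in it, and the glassware is in place. I'm handing in.

```bash
python3 -c "
from h import *
print(get_state()['qvel'].round(3)); print(hand_in())"
```

```text
[-0.     0.    -0.002 -0.001 -0.001  0.001]
the job is handed in; nothing more can be done
None
```

I opened the drawer about 137 mm by its handle and lifted out the larger weight. I carried it over the glassware and the shield rim, and handed in with it held at rest above the pan. The job was handed in at about 15 s; `hand_in()` gives no verdict, so this rests on my own last checks.

| Check | Result |
|---|---|
| Position over the pan | Gripper within about 1 mm of the measured pan centre. The weight should be within a few mm, since it was seen 2–3 mm off in x at most, with the two cameras disagreeing on direction. |
| Height above the pan | Underside about 12 mm up by calculation, inside the 3–20 mm range. |
| Upright and at rest | Gripper tilt under 0.1°, joints still. |
| Held and not touching the balance | Wrist force steady at about −4.7 N, which matches the full weight with no contact. |
| Drawer and smaller weight | Drawer still open, small weight standing in it. |
| Glassware | Detected within 1–2 pixels of where it started, in the side camera. |

- **Partly hidden view:** inside the shield the fingers hid most of the weight. The final detections were therefore only partial and weak (p about 0.4–0.5), and the final centring relies on the silhouette check made just above the pan.
- **Wrong detection:** the network's best match for the small weight in the last top view was actually the green bottle. The second match was the real one, which I confirmed in the picture.

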